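# Scan the stock label of the lens on the turntable

## Task

Take the cordless barcode scanner out of its charging cradle and read the stock label on the front cap of the white lens on the turntable: from about 8 cm away, aim at the middle of the label with the scan line running lengthwise along it, across the bars, and with the beam slanted about 35 degrees from straight-on, because the label is glossy and the lamp hangs over it; hold the scanner steady there for about a second. Then put it back nose-down in its cradle, lowering gently until you feel it seat, and let go. Do not touch the lens or the lamp, and leave everything else on the counter where it is.

Things in the scene. Friction and masses are not known exactly. Their poses are not given: they have to be found in the camera images.
- scanner: Grey cordless in-line barcode scanner, loose, about 210 g (160 to 270), 130 long, at the start nose down in the cradle. Head 36 (x) x 48 (y) up to 46 from the nose. Origin: middle of the reading window on the nose face; z points up the handle; the beam leaves along -z, the scan line spreads along y. Always on, reads by itself from 50 to 130 ahead of the window; works alike turned half round.
- scanner_grip (a point): Where to hold the scanner: upper part of its straight handle, on the axis, 110 above the nose and 20 below the handle's end. The handle is 28 (x) x 34 (y) and runs from 52 to 130 above the nose. Axes as the scanner's.
- cradle: Black charging cradle, fixed, right or left of the turntable. Foot 104 x 96, 12 thick; pocket open at the top, inside 41 (x) x 53 (y), 40 deep (2.5 clear all round the scanner's head), flared lips reaching 62 above the counter. Origin: on the counter under the pocket's middle; z up. Seated, the nose rests on the rigid pocket floor 12 above this origin, scanner y along cradle y, either way round.
- lens: White plastic mirrorless lens, 78 in diameter, 100 tall, 480 g, loose, standing upright on its rear cap on the turntable. Origin: centre of its underside; z up.
- label (a point): Centre of the white glossy stock label, 26 (x) x 48 (y), lying flat on the black front cap on top of the lens, 101 above the lens's underside. z is straight up out of the label; y runs lengthwise along it, across the black bars.
- turntable: Low aluminium turntable with knurled edge, platter 200 in diameter, deck 28 above the counter; turns with little friction; its foot is fixed. Origin: on the counter at the centre.
- lamp: LED lamp, fixed. Origin on the counter near the turntable's centre, x pointing away from the robot: foot (100 in diameter) and slim post at x = 170, y = -60; flat head 75 (x) x 180 (y), from x = 24 to 100, underside 385 above the counter, so a tool cannot come straight down on the label.
- mug: Black ceramic lens mug, 80 in diameter, 98 tall, loose, handle towards its +y. A bystander, across the turntable from the cradle. Origin: centre of its underside.
- ext_ring: Chrome extension ring, 64 in diameter, 16 tall, loose, between robot and turntable. A bystander. Origin: centre of its underside.
- focus_rail: Slim steel focus rail block with carriage, 150 (y) x 46 (x), 38 tall, loose. A bystander. Origin: centre of its underside.
- prime_lens: Short black lens, 68 in diameter, 58 tall, loose, on the counter. A bystander. Origin: centre of its underside.
- filter_case: Flat filter case, 82 x 82, 22 tall, loose. A bystander. Origin: centre of its underside.
- blower: Black hand blower standing on its bulb, 60 in diameter, 118 tall, loose. A bystander. Origin: centre of its underside.
- rear_cap: Black rear lens cap, 62 in diameter, 14 tall, loose. A bystander. Origin: centre of its underside.
Mind the look-alikes: they are no part of the job. Leave any turquoise look-alike of the turntable alone. Leave any pink look-alike of the scanner alone.

How it is judged:
By the outcome, as a careful person would: the job done as asked, in the order asked, and still so for the second after the job is handed in, with the robot touching nothing.
It also fails if it takes over 48 s, if anything falls off the work surface, if the arm or the gripper's body presses on something with over 40 N, if the wrist force passes 120 N, or if a joint passes its speed limit or range.

## Robot

A 6-joint arm with a two-finger parallel gripper is mounted at the origin on the work surface. World frame = base frame: x ahead of the robot, y to its left, z up, the work surface at z = 0. Lengths are in m, angles in rad, forces in N, time in s.
With the tool pointing down it reaches from about 0.3 to 0.85 m from the base axis. Payload 5.4 kg.
Tool frame: the origin (TCP) lies midway between the tips of the shut fingers; the grasp point (between the pads) lies 19 mm behind it; z points along the fingers, y is the line along which they close (so a half turn about z gives the same grasp; the last joint's range is limited). The gripper opens to 85 mm and grips with 20 to 120 N. Pads are 22 mm wide; open, the fingers measure 114 mm over their backs; the gripper's body (76 mm by 85 mm) begins 54 mm behind the grasp point. The pads swing forward as they close: fully open they stand 13 mm farther back than shut.
Start: joints at [1.107, 0.158, 1.597, -0, 1.386, -0.21], TCP at [0.144, 0.557, 0.231] pointing down, gripper open.
Joint ranges: [-2.91, 2.91], [-0.94, 2.29], [0.18, 2.7], [-1.29, 4.43], [0.17, 2.64], [-3, 3]. Speed limits (rad/s): [2.57, 2.57, 3.14, 3.14, 3.14, 3.14].

## Interface

Orientations are given as a 3x3 rotation matrix whose columns are the frame's x, y, z axes.
In Python, from plant import readout, imaging, hand_in gives the robot as it stands.
- The arm moves only by the tool play_rows, never from a script. Its argument "motion" is a list of rows, each an object of numbers: "dx", "dy", "dz": the shift along the world's x, y, z each as a share of 40 mm, from -1 to 1; "wx", "wy", "wz": the turn, a rotation vector about the world's x, y, z each as a share of 0.08 rad, from -1 to 1; "claw": the closure, from 0 (fully open) to 1 (shut). A call has 1 to 5 rows; each row shifts and turns the commanded pose from where the row before left it; what a row does not reach is not made up. A row lasts 1/10 s, in which the tool goes at most 50 mm and 8.59 degrees, less where a joint would pass 70% of its speed; a pose out of reach is approached as far as the arm can. A call with a number of a shift or a turn outside -1 to 1 is refused whole. A call with a gripper value outside its range is refused whole. The fingers move at their own pace and stop on an object; "force" is the grip in N (left out, the last holds). Time passes only in rows, so rows that do not move let the fingers close. It gives the time, the measured TCP pose, the force, the opening and the grip force at its end, in the units of the state.
- readout.read_state(): the state, without advancing time (a new reading comes with each control period).
- imaging.snapshot(name): name is "scene" or "top" or "wrist"; returns the picture (384x512x3 uint8, red, green, blue); there is no depth.
- imaging.camera_model(name): a dict with "camera_matrix" (3x3 intrinsics, pixels), "origin" and "attitude" of the camera in the world. Camera axes: x right, y down, z forward; pixel columns grow to the right and rows downward; lengths in m; the calibration is good to about 2 mm. A picture is of the moment at which its call begins: read the wrist's pose just before it. camera_model takes no time and is no camera call; for the wrist camera it gives the pose at the moment of the call.
- hand_in(): hands the job in; it is judged then, once.
The state is a dict: "time": time; "joints": joint angles; "qvel": joint speeds; "joint_torque": joint torques, N m; "ee_pos": TCP position; "ee_rot": TCP orientation; "contact_force": force on the tool from outside, world axes, zero at the start; "torque": the same for the moment, N m; "opening": finger opening in m; "gripper_force": force on a finger pad.
Only numpy, scipy, OpenCV 4.12 (cv2) and the standard library are available. Lean on these libraries where they do the work, as an engineer would, in place of code of your own. Each camera call takes 0.05 s, during which the arm holds its last target. There are 200 camera calls.

## Working session

There is one attempt and no reset: what is moved stays moved. The work goes in short steps, Python scripts to look and compute and a tool call to move; the robot and the scene stay as the last step left them, time stands still between calls to the robot, and variables do not carry over. Pictures are saved under pics/ and viewed, at most 10 in all, crops included, and the job is handed in when it is done.

Besides the shell and the picture viewer there is one more tool, called after ">>>" by a JSON object that holds its "name" and its "arguments". play_rows: Moves the arm, as the interface text tells. Its arguments: {"type":"object","properties":{"motion":{"type":"array","items":{"type":"object","properties":{"dx":{"type":"number","minimum":-1,"maximum":1},"dy":{"type":"number","minimum":-1,"maximum":1},"dz":{"type":"number","minimum":-1,"maximum":1},"wx":{"type":"number","minimum":-1,"maximum":1},"wy":{"type":"number","minimum":-1,"maximum":1},"wz":{"type":"number","minimum":-1,"maximum":1},"claw":{"type":"number"}}}},"force":{"type":"number"}},"required":["motion"]}

```bash
mkdir -p pics; ls; python3 - <<'E'
from plant import readout, imaging
import cv2, numpy as np
s=readout.read_state(); print(s)
for n in("scene","top"):
    im=imaging.snapshot(n); np.save(n+".npy",im); cv2.imwrite(f"pics/{n}0.png",im[:,:,::-1])
    m=imaging.camera_model(n); print(n,m)
E
```

```text
pics
{'time': 0.0, 'joints': array([ 1.10688073e+00,  1.59059475e-01,  1.59819726e+00, -4.31119014e-06,
        1.38620465e+00, -2.10108599e-01]), 'qvel': array([ 0.0006808 , -0.00055721,  0.00060451,  0.00012418,  0.00133511,
       -0.00112164]), 'joint_torque': array([ 1.70478293e-04, -3.96004021e+01, -3.31425405e+01, -2.26570251e-04,
        8.34960316e-03, -1.23283161e-05]), 'ee_pos': array([0.14413557, 0.55603615, 0.23032855]), 'ee_rot': array([[-9.67963576e-01,  2.51089271e-01, -8.32380614e-04],
       [ 2.51090355e-01,  9.67962207e-01, -1.67311776e-03],
       [ 3.85611056e-04, -1.82851980e-03, -9.99998254e-01]]), 'contact_force': array([0.41224595, 0.22546639, 0.62270932]), 'torque': array([-0.01072219, -0.00389489,  0.00335062]), 'gripper_force': 0.0, 'opening': 0.08507462550661467}
scene {'camera_matrix': array([[406.74896896,   0.        , 257.13356097],
       [  0.        , 406.74896896, 190.70708708],
       [  0.        ,   0.        ,   1.        ]]), 'origin': array([ 1.11683261, -0.30520606,  0.98206558]), 'attitude': array([[ 0.43897469,  0.70771688, -0.55356847],
       [ 0.89840656, -0.33687139,  0.28175046],
       [ 0.01291818, -0.62101086, -0.7836955 ]])}
top {'camera_matrix': array([[347.82127877,   0.        , 256.03412318],
       [  0.        , 347.82127877, 193.20139305],
       [  0.        ,   0.        ,   1.        ]]), 'origin': array([0.30034711, 0.01167106, 1.05423055]), 'attitude': array([[ 2.69071596e-02, -9.77073388e-01,  2.11195641e-01],
       [-9.99637665e-01, -2.64557113e-02,  4.96335367e-03],
       [ 7.37770115e-04, -2.11252667e-01, -9.77431208e-01]])}
```

View pics/scene0.png

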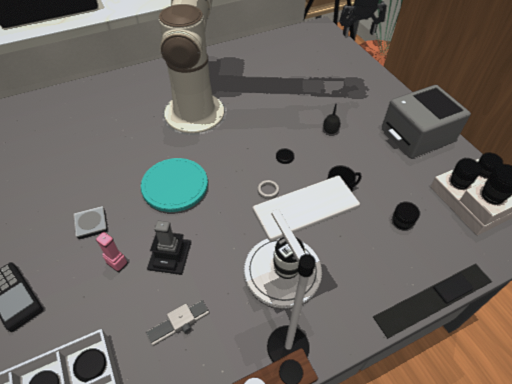

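View pics/top0.png

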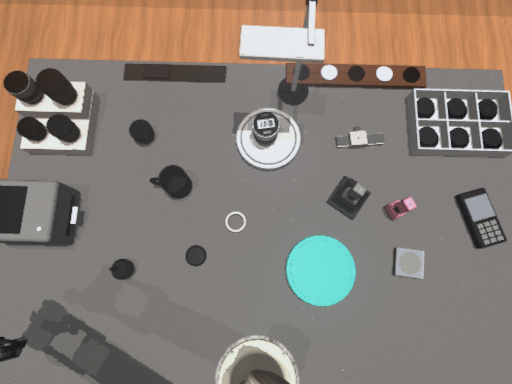

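Scene view: the grey scanner stands in the black cradle at about (167,245) and the pink look-alike is at (110,252). The lens is on the aluminium turntable at (285,265), with a turquoise decoy disc at (175,184). Top view: cradle at (350,197), pink decoy at (402,208), label at (266,125), aluminium turntable at (268,138). The grey scanner in the black cradle and the aluminium turntable fit the description. I'll confirm in an enlarged crop.

```bash
python3 - <<'E'
import cv2, numpy as np
t=np.load("top.npy");s=np.load("scene.npy")
def c(im,x,y,w,h): return cv2.resize(im[y:y+h,x:x+w],(400,300),interpolation=cv2.INTER_CUBIC)
a=np.hstack([c(t,235,100,64,48),c(t,320,172,64,48)])
b=np.hstack([c(s,240,210,100,75),c(s,130,210,100,75)])
cv2.imwrite("pics/crop1.png",np.vstack([a,b])[:,:,::-1])
E
```

```text
(no output)
```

View pics/crop1.png

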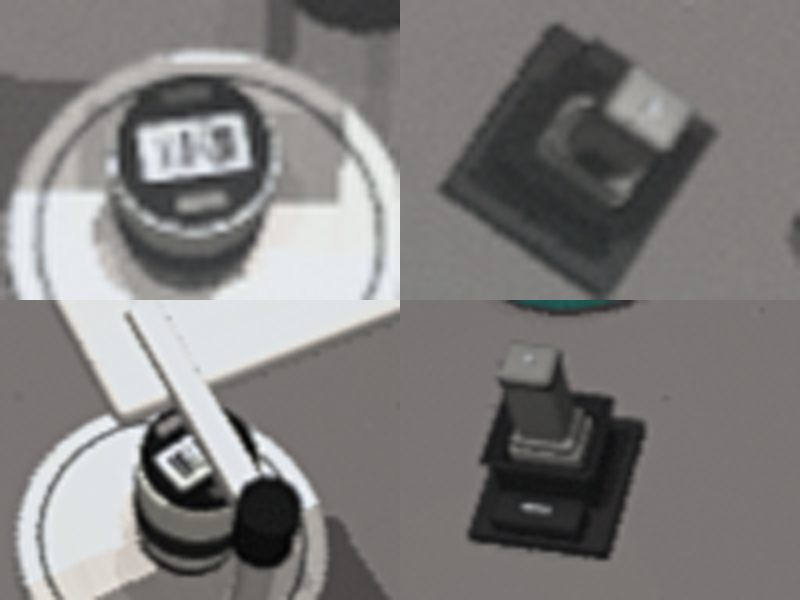

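The crop confirms it: the grey scanner sits in the black cradle, and the label is on the white lens on the aluminium turntable, with its long side roughly horizontal in the top view. The white board in the scene view is the lamp head. Next I'll measure from the top camera.

```bash
cat > h.py <<'E'
import numpy as np, cv2
from plant import imaging, readout
def ray(m,uv,z):
    K=m["camera_matrix"];d=np.linalg.inv(K)@np.c_[np.atleast_2d(uv),np.ones(len(np.atleast_2d(uv)))].T
    d=(m["attitude"]@d).T; o=m["origin"]; return o+d*((z-o[2])/d[:,2])[:,None]
def proj(m,P):
    p=(np.atleast_2d(P)-m["origin"])@m["attitude"]; p=p@m["camera_matrix"].T; return p[:,:2]/p[:,2:]
def blobs(mask,off=(0,0),amin=30):
    cs,_=cv2.findContours(mask.astype(np.uint8),cv2.RETR_EXTERNAL,cv2.CHAIN_APPROX_NONE)
    return [c[:,0,:]+np.array(off) for c in cs if cv2.contourArea(c)>amin]
def rect(m,c,z):
    "min-area rect of contour cast to plane z: centre, sizes, angle of long side"
    p=ray(m,c,z)[:,:2]; (cx,cy),(w,h),a=cv2.minAreaRect((p*1000).astype(np.float32))
    if w<h: w,h,a=h,w,a+90
    return np.round([cx,cy,w,h,(a+90)%180-90],1)
E
python3 - <<'E'
from h import *
m=imaging.camera_model("top"); t=np.load("top.npy"); g=t.max(2).astype(int)
def crop(x,y,w,h,f,z,s=4,amin=200):
    im=cv2.resize(g[y:y+h,x:x+w].astype(np.float32),None,fx=s,fy=s,interpolation=cv2.INTER_CUBIC)
    for c in blobs(f(im),amin=amin):
        print(rect(m,(c+.5)/s-.5+[x,y],z), cv2.contourArea(c)/s/s)
print("label");crop(253,115,26,20,lambda i:i>130,.129)
print("cap");crop(251,110,32,28,lambda i:i<90,.129)
print("scan top");crop(345,175,40,30,lambda i:i>125,.142)
print("foot");crop(322,170,62,52,lambda i:i<70,.012)
print("table");crop(230,105,75,65,lambda i:i>120,.028)
print(g[172:222:4,322:382:4]); print(g[118:134,255:279:2])
E
```

```text
label
[705.   -5.1  50.7  28.8 -80.6] 155.09375
[701.4 -35.6  61.9  16.3  -6. ] 28.03125
cap
[703.7  -5.1  71.5  67.7   1.6] 445.375
scan top
[ 516.1 -280.2  103.2   82.1  -88.4] 727.46875
foot
[ 481.  -237.1   91.8   10.1   53.5] 41.71875
[ 526.3 -267.8   97.8   93.7  -34.2] 756.0
table
[705.1 -13.3 238.8 214.8 -88.4] 4607.375
[[132 131 131 131 132 130 131 130 130 130 130 139 129 130 129]
 [132 132 132 131 130 123  97 130 131 128 128 129 127 130 130]
 [132 131 130 129 130  65  66  66  85 130 131 130 131 132 129]
 [131 129 129 130  96  66  54  50  60 156 130 129 131 129 129]
 [133 131 132 123  63  54  81 104 152 162 155 129 130 129 128]
 [129 130 130  70  52  55  86  65  63 151 166  64 106 129 131]
 [127 131  82  54  56  77  82  52  66  62  64  56 129 129 129]
 [129 125  71  53  50  55  59  69  83  75  50 111 130 129 128]
 [131 130  60  75  48  49  49  53  92  55  69 128 131 130 128]
 [129 128 130 100  73  60  55  50  57  57 130 130 128 130 130]
 [129 132 127 129 131  58  74  52  71 106 131 129 129 131 128]
 [129 128 131 129 130 129  82  74  72 128 130 129 128 129 131]
 [132 129 130 
[... 166 characters left out ...]
220 230 225 194 159 141 211  59  98]
 [ 62 198 230 220 211 188 187 102 112 213  59  62]
 [ 61 188 217 205 213 180 199 137 126 221  62  62]
 [ 61 188 231 179 217 164 179 169 116 223  63  63]
 [ 63 180 237 156 217 158 196 174 102 222  72  64]
 [ 61 142 237 157 210 151 224 157 155 223  99  64]
 [ 64 119 237 175 213 184 237 194 214 222 110  69]
 [ 62 118 237 219 225 223 221 182 137 100  66  92]
 [ 66 105 219 208 134 120  70  65  66  66  67 122]
 [ 70  64  78  66  69  64  66  67  68  63  68 150]
 [ 98  66  65  65  70  76  85 100  72  67  66 155]
 [143  66  64  67  91 120 132 151  91  68  99 151]
 [175  74  67  67 122 161 150 146  99  68 161 127]
 [134 119  65  67 111 142 111  93  74 123 177 134]]
```

```bash
python3 - <<'E'
from h import *
m=imaging.camera_model("top"); t=np.load("top.npy"); g=t.max(2).astype(np.float32)
x,y,s=345,175,4
im=cv2.resize(g[y:y+30,x:x+35],None,fx=s,fy=s,interpolation=cv2.INTER_CUBIC)
for c in blobs(im>141,amin=200): print(rect(m,(c+.5)/s-.5+[x,y],.142), cv2.contourArea(c)/16)
w=imaging.camera_model("wrist"); st=readout.read_state(); R=st["ee_rot"]
print("cam in tool",R.T@(w["origin"]-st["ee_pos"]),R.T@w["attitude"],w["camera_matrix"])
E
```

```text
[ 517.1 -262.1   28.1   22.7   54.8] 74.65625
cam in tool [ 0.07329521 -0.00023506 -0.14303281] [[ 9.63423623e-04 -9.57797651e-01 -2.87441702e-01]
 [ 9.99999194e-01  6.85059761e-04  1.06899665e-03]
 [-8.26967738e-04 -2.87442501e-01  9.57797539e-01]] [[272.38088308   0.         256.50675465]
 [  0.         272.38088308 193.52431623]
 [  0.           0.           1.        ]]
```

>>> {"name": "play_rows", "arguments": {"motion": [{"dx": 0.45,"dy": -0.9,"dz": 0.3},{"dx": 0.45,"dy": -0.95,"dz": 0.3},{"dx": 0.45,"dy": -1,"dz": 0.3},{"dx": 0.45,"dy": -1,"dz": 0.3},{"dx": 0.45,"dy": -1,"dz": 0.3}]}}

```text
invalid input
```

>>> {"name": "play_rows", "arguments": {"motion": [{"dx": 0.45,"dy": -1},{"dx": 0.45,"dy": -1},{"dx": 0.45,"dy": -1},{"dx": 0.45,"dy": -1},{"dx": 0.45,"dy": -1}]}}

```text
invalid input
```

>>> {"name": "play_rows", "arguments": {"motion": [{"dx": 0.45,"dy": -0.9,"dz": 0.3,"wx": 0,"wy": 0,"wz": 0,"claw": 0},{"dx": 0.45,"dy": -0.95,"dz": 0.3,"wx": 0,"wy": 0,"wz": 0,"claw": 0},{"dx": 0.45,"dy": -1,"dz": 0.3,"wx": 0,"wy": 0,"wz": 0,"claw": 0},{"dx": 0.45,"dy": -1,"dz": 0.3,"wx": 0,"wy": 0,"wz": 0,"claw": 0},{"dx": 0.45,"dy": -1,"dz": 0.3,"wx": 0,"wy": 0,"wz": 0,"claw": 0}], "force": 60}}

```text
time: 0.6
ee_pos: [0.2345, 0.3609, 0.2913]
ee_rot: [[-0.968, 0.25, -0.0], [0.25, 0.968, -0.0], [0.0, -0.001, -1.0]]
contact_force: [1.5, -0.5, -0.1]
opening: 0.0857
gripper_force: 0.0
```

>>> {"name": "play_rows", "arguments": {"motion": [{"dx": 0.45,"dy": -1,"dz": 0,"wx": 0,"wy": 0,"wz": -0.3,"claw": 0},{"dx": 0.45,"dy": -1,"dz": 0,"wx": 0,"wy": 0,"wz": -0.3,"claw": 0},{"dx": 0.45,"dy": -1,"dz": 0,"wx": 0,"wy": 0,"wz": -0.3,"claw": 0},{"dx": 0.45,"dy": -1,"dz": 0,"wx": 0,"wy": 0,"wz": -0.3,"claw": 0},{"dx": 0.45,"dy": -1,"dz": 0,"wx": 0,"wy": 0,"wz": -0.3,"claw": 0}], "force": 60}}

```text
time: 1.1
ee_pos: [0.3245, 0.1609, 0.2911]
ee_rot: [[-0.931, 0.366, 0.0], [0.366, 0.931, 0.0], [-0.0, 0.0, -1.0]]
contact_force: [0.1, 1.5, 0.7]
opening: 0.0855
gripper_force: 0.0
```

>>> {"name": "play_rows", "arguments": {"motion": [{"dx": 0.45,"dy": -1,"dz": 0,"wx": 0,"wy": 0,"wz": -0.3,"claw": 0},{"dx": 0.45,"dy": -1,"dz": 0,"wx": 0,"wy": 0,"wz": -0.3,"claw": 0},{"dx": 0.45,"dy": -1,"dz": 0,"wx": 0,"wy": 0,"wz": -0.3,"claw": 0},{"dx": 0.45,"dy": -1,"dz": 0,"wx": 0,"wy": 0,"wz": -0.3,"claw": 0},{"dx": 0.45,"dy": -1,"dz": 0,"wx": 0,"wy": 0,"wz": -0.3,"claw": 0}], "force": 60}}

```text
time: 1.6
ee_pos: [0.4146, -0.0393, 0.291]
ee_rot: [[-0.88, 0.475, -0.0], [0.475, 0.88, 0.0], [0.0, 0.0, -1.0]]
contact_force: [1.3, 0.6, -0.8]
opening: 0.0855
gripper_force: 0.0
```

>>> {"name": "play_rows", "arguments": {"motion": [{"dx": 0.45,"dy": -1,"dz": 0,"wx": 0,"wy": 0,"wz": -0.3,"claw": 0},{"dx": 0.45,"dy": -1,"dz": 0,"wx": 0,"wy": 0,"wz": -0.3,"claw": 0},{"dx": 0.45,"dy": -1,"dz": 0,"wx": 0,"wy": 0,"wz": -0.3,"claw": 0},{"dx": 0.45,"dy": -1,"dz": 0,"wx": 0,"wy": 0,"wz": -0.3,"claw": 0},{"dx": 0.45,"dy": -1,"dz": 0,"wx": 0,"wy": 0,"wz": -0.3,"claw": 0}], "force": 60}}

```text
time: 2.1
ee_pos: [0.5046, -0.2391, 0.2907]
ee_rot: [[-0.817, 0.577, -0.001], [0.577, 0.817, 0.001], [0.001, 0.0, -1.0]]
contact_force: [0.8, 0.4, 0.1]
opening: 0.0854
gripper_force: 0.0
```

```bash
cat > look.py <<'E'
from h import *
import sys,pickle
n=sys.argv[1]; st=readout.read_state(); m=imaging.camera_model("wrist"); im=imaging.snapshot("wrist")
pickle.dump((st,m,im),open(n+".pkl","wb")); cv2.imwrite(f"pics/{n}.png",im[:,:,::-1])
R=st["ee_rot"]; print(st["time"],st["ee_pos"].round(4),"yaw y",np.degrees(np.arctan2(R[1,1],R[0,1])).round(2),st["joints"].round(2),m["origin"].round(3))
E
python3 look.py w1
```

```text
2.1 [ 0.5046 -0.2391  0.2907] yaw y 54.75 [-0.66  0.08  1.56  0.    1.5  -1.61] [ 0.445 -0.197  0.434]
```

View pics/w1.png

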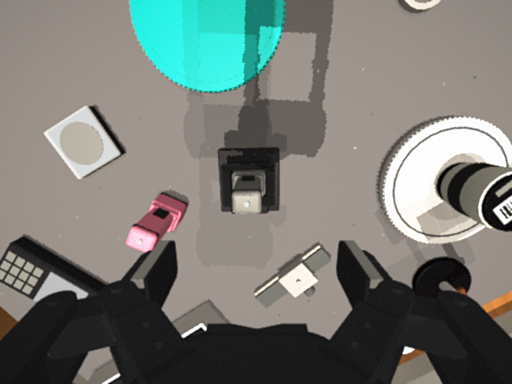

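The wrist view shows the grey scanner's top at (246,201) in the black cradle, whose foot spans columns 219–280 and rows 148–212, nearly square to the tool. The pink decoy stands apart at (155,222).

```bash
python3 - <<'E'
from h import *
import pickle
st,m,im=pickle.load(open("w1.pkl","rb")); g=im.max(2).astype(np.float32)
def crop(x,y,w,h,f,z,s=4,amin=300):
    I=cv2.resize(g[y:y+h,x:x+w],None,fx=s,fy=s,interpolation=cv2.INTER_CUBIC)
    for c in blobs(f(I),amin=amin):
        p=(c+.5)/s-.5+[x,y]; print(rect(m,p,z), cv2.contourArea(c)/s/s, p.min(0),p.max(0))
print(g[150:215:4,216:284:4].astype(int))
crop(225,178,45,40,lambda i:i>150,.142)
for t in(80,95):print("foot",t);crop(210,140,80,78,lambda i:i<t,.012)
b=im.astype(int); 
E
```

```text
[[130  51  40  33  62  35  32  26  23  24  26  24  25  26  25  29  84]
 [134  72  68  67  68  69  66  22  23  24  25  26  28  36  34  40 104]
 [151  69  68  26  22  25  28  25  27  27  26  26  27  28  36  39  99]
 [153  73  68  17  21  20  20  20  16  22  15  21  23  21  33  52 157]
 [152  53  31  32  34  33  31  30  29  30  27  22  24  22  20  74 155]
 [150  58  29  29  28  49  45  53  53  54  61  62  50  27  23  75 156]
 [150  61  35  35  88  83  76  68  68  69  74  74 104  36  33  72 155]
 [151  59  35  35 109 181  61  19  18  18  64 106 106  33  35  75 154]
 [162  64  35  38  85  85  67  66  67  67  65  77  99  32  31  76 154]
 [162  87  36  36  78  63  66  67  65  70  68  73 117  31  31  73 156]
 [162  86  36  36  28  60  58  59  63  66  67  43 131  33  34  71 155]
 [160 105  40  34 103 162 168 166 182 182 193 120  83  32  34  69 156]
 [162 111  40  35 120 222 221 220 220 219 221 137  31  33  35  68 157]
 [150 132  41  36 106 213 216 220 188 215 214 142  34  33  32  66 155]
 [148 143  56  46  93 201 205 211 209 208 208 142  52  39  54  60 147]
 [150 145  61  62  82 183 184 191 192 200 202 145  59  45  78  85 152]
 [148 150 151 150 141 156 156 155 148 149 148 143 146 153 150 151 150]]
[ 542.6 -255.6   15.     6.2   71.3] 27.84375 [257.125 211.375] [269.375 217.375]
[ 517.8 -268.3   40.4   30.2   54.8] 595.4375 [224.625 192.125] [259.875 217.375]
foot 80
[ 519.5 -264.1  119.2   95.9  -34.9] 3357.8125 [217.625 139.625] [279.625 212.875]
foot 95
[ 522.4 -260.6  119.6  106.8  -35.2] 3629.875 [217.125 139.625] [286.375 213.125]
```

```bash
python3 - <<'E'
from h import *
import pickle
st,m,im=pickle.load(open("w1.pkl","rb")); g=im.max(2).astype(np.float32)
s=4;x,y=228,186
I=cv2.resize(g[y:y+30,x:x+40],None,fx=s,fy=s,interpolation=cv2.INTER_CUBIC)
for t in(125,140,170):
  J=I.copy(); J[(213-y)*s:]=0 if t<160 else J[(213-y)*s:]
  for c in blobs(J>t,amin=800):
    p=(c+.5)/s-.5+[x,y]; print(t,rect(m,p,.142), p.min(0),p.max(0))
a=np.radians(55.3);X=np.array([np.sin(a),-np.cos(a)]);Y=np.array([np.cos(a),np.sin(a)])
for c in [(.5165,-.265)]:
  # predicted pixels: pocket top lip (41x53 @ .062), scanner top, foot mid edges
  P=lambda sx,sy,z:[np.r_[np.array(c)+i*sx*X+j*sy*Y,z] for i,j in((1,1),(1,-1),(-1,-1),(-1,1))]
  print("top",proj(m,P(.014,.017,.142)).round(1).tolist());print("foot",proj(m,P(.052,.048,.012)).round(1).tolist())
mt=imaging.camera_model("top");print("top cam",proj(mt,P(.014,.017,.142)).round(1).tolist(),"foot",proj(mt,P(.052,.048,.012)).round(1).tolist())
for uv,z in(((246.5,202),.142),((249.5,180),.012)): print(ray(m,uv,z))
E
```

```text
125 [ 517.6 -262.5   31.6   25.    54.8] [232.125 191.375] [260.125 212.375]
140 [ 517.9 -262.7   31.1   24.4   54.8] [232.375 191.875] [259.875 212.375]
170 [ 519.2 -263.    29.2   23.2   59.2] [233.125 193.125] [258.875 213.375]
top [[258.9, 213.9], [229.2, 214.2], [228.2, 190.7], [258.7, 190.4]]
foot [[277.2, 207.1], [218.7, 207.6], [215.4, 143.5], [278.1, 143.0]]
top cam [[358.2, 181.4], [368.9, 188.6], [363.3, 196.8], [352.6, 189.5]] foot [[344.3, 176.3], [370.6, 194.2], [352.1, 221.4], [325.6, 202.9]]
[[ 0.51785224 -0.26217161  0.142     ]]
[[ 0.52319996 -0.26567552  0.012     ]]
```

>>> {"name": "play_rows", "arguments": {"motion": [{"dx": 0.32,"dy": -0.57,"dz": -1,"wx": 0,"wy": 0,"wz": 0,"claw": 0},{"dx": 0,"dy": 0,"dz": -1,"wx": 0,"wy": 0,"wz": 0,"claw": 0},{"dx": 0,"dy": 0,"dz": -1,"wx": 0,"wy": 0,"wz": 0,"claw": 0},{"dx": 0,"dy": 0,"dz": -1,"wx": 0,"wy": 0,"wz": 0,"claw": 0},{"dx": 0,"dy": 0,"dz": -0.6,"wx": 0,"wy": 0,"wz": 0,"claw": 0}], "force": 40}}

```text
time: 2.65
ee_pos: [0.5151, -0.2587, 0.103]
ee_rot: [[-0.817, 0.576, -0.005], [0.576, 0.817, 0.004], [0.006, 0.0, -1.0]]
contact_force: [-0.5, 0.3, -0.1]
opening: 0.0856
gripper_force: 0.0
```

>>> {"name": "play_rows", "arguments": {"motion": [{"dx": 0,"dy": 0,"dz": 0,"wx": 0,"wy": 0,"wz": 0,"claw": 1},{"dx": 0,"dy": 0,"dz": 0,"wx": 0,"wy": 0,"wz": 0,"claw": 1},{"dx": 0,"dy": 0,"dz": 0,"wx": 0,"wy": 0,"wz": 0,"claw": 1},{"dx": 0,"dy": 0,"dz": 0,"wx": 0,"wy": 0,"wz": 0,"claw": 1}], "force": 40}}

```text
time: 3.05
ee_pos: [0.5184, -0.2614, 0.1098]
ee_rot: [[-0.818, 0.576, 0.003], [0.576, 0.818, -0.003], [-0.004, -0.001, -1.0]]
contact_force: [-1.6, -0.4, 1.4]
opening: 0.0333
gripper_force: 39.9
```

Gripped across 34 mm as expected, but about 7 mm high. I'll regrip lower.

>>> {"name": "play_rows", "arguments": {"motion": [{"dx": 0,"dy": 0,"dz": 0,"wx": 0,"wy": 0,"wz": 0,"claw": 0.3},{"dx": 0,"dy": 0,"dz": 0,"wx": 0,"wy": 0,"wz": 0,"claw": 0.3},{"dx": 0,"dy": 0,"dz": -0.25,"wx": 0,"wy": 0,"wz": 0,"claw": 0.3},{"dx": 0,"dy": 0,"dz": 0,"wx": 0,"wy": 0,"wz": 0,"claw": 0.3},{"dx": 0,"dy": 0,"dz": 0,"wx": 0,"wy": 0,"wz": 0,"claw": 0.3}], "force": 60}}

```text
time: 3.55
ee_pos: [0.5167, -0.2598, 0.0964]
ee_rot: [[-0.817, 0.576, -0.001], [0.576, 0.817, 0.001], [0.002, 0.0, -1.0]]
contact_force: [0.3, 0.9, 0.1]
opening: 0.0598
gripper_force: 0.0
```

>>> {"name": "play_rows", "arguments": {"motion": [{"dx": 0,"dy": 0,"dz": 0,"wx": 0,"wy": 0,"wz": 0,"claw": 1},{"dx": 0,"dy": 0,"dz": 0,"wx": 0,"wy": 0,"wz": 0,"claw": 1},{"dx": 0,"dy": 0,"dz": 0,"wx": 0,"wy": 0,"wz": 0,"claw": 1},{"dx": 0,"dy": 0,"dz": 0,"wx": 0,"wy": 0,"wz": 0,"claw": 1}], "force": 60}}

```text
time: 3.95
ee_pos: [0.5173, -0.2604, 0.0975]
ee_rot: [[-0.817, 0.576, 0.0], [0.576, 0.817, -0.0], [-0.001, -0.0, -1.0]]
contact_force: [-0.9, -0.3, 0.9]
opening: 0.0334
gripper_force: 59.6
```

```bash
python3 look.py w2; python3 -c "
from h import *
s=readout.read_state();print(s['contact_force'],s['torque'],s['opening'],s['ee_rot'].round(4).tolist())"
```

```text
3.95 [ 0.5173 -0.2604  0.0975] yaw y 54.83 [-0.67  0.31  1.7  -0.    1.13 -1.63] [ 0.457 -0.218  0.241]
[ 1.0740942  -0.76149067  0.6814908 ] [-0.10301095  0.01343172  0.00349213] 0.033419203302382655 [[-0.8175, 0.576, 0.0003], [0.576, 0.8175, -0.0003], [-0.0004, -0.0001, -1.0]]
```

>>> {"name": "play_rows", "arguments": {"motion": [{"dx": 0,"dy": 0,"dz": 0.4,"wx": 0,"wy": 0,"wz": 0,"claw": 1},{"dx": 0,"dy": 0,"dz": 0.8,"wx": 0,"wy": 0,"wz": 0,"claw": 1},{"dx": 0,"dy": 0,"dz": 1,"wx": 0,"wy": 0,"wz": 0,"claw": 1},{"dx": 0,"dy": 0,"dz": 1,"wx": 0,"wy": 0,"wz": 0,"claw": 1},{"dx": 0,"dy": 0,"dz": 1,"wx": 0,"wy": 0,"wz": 0,"claw": 1}], "force": 60}}

```text
time: 4.5
ee_pos: [0.5167, -0.2598, 0.2663]
ee_rot: [[-0.817, 0.576, -0.001], [0.576, 0.817, 0.001], [0.001, 0.0, -1.0]]
contact_force: [0.0, 0.3, -1.5]
opening: 0.0331
gripper_force: 68.7
```

>>> {"name": "play_rows", "arguments": {"motion": [{"dx": 0.5,"dy": 0.8,"dz": 0.6,"wx": 0,"wy": 0,"wz": 0,"claw": 1},{"dx": 0.6,"dy": 0.8,"dz": 0,"wx": 0,"wy": 0,"wz": 0,"claw": 1},{"dx": 0,"dy": 0,"dz": 0,"wx": 0,"wy": 0,"wz": 0,"claw": 1},{"dx": 0,"dy": 0,"dz": 0,"wx": 0,"wy": 0,"wz": 0,"claw": 1}], "force": 60}}

```text
time: 4.9
ee_pos: [0.561, -0.1955, 0.2885]
ee_rot: [[-0.818, 0.575, -0.002], [0.575, 0.818, 0.0], [0.001, -0.001, -1.0]]
contact_force: [-0.1, -0.2, -1.8]
opening: 0.033
gripper_force: 68.7
```

```bash
python3 look.py w3
```

```text
4.9 [ 0.561  -0.1955  0.2885] yaw y 54.93 [-0.54  0.18  1.46 -0.    1.5  -1.5 ] [ 0.501 -0.154  0.432]
```

View pics/w3.png

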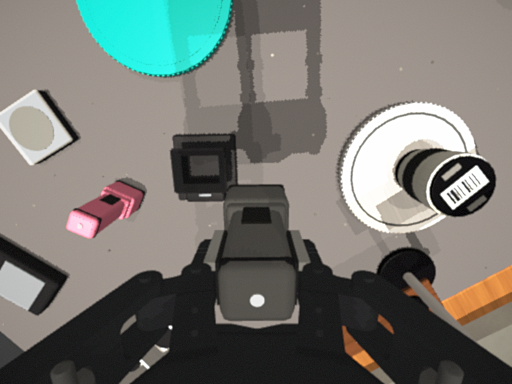

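Wrist view: the scanner is held straight at (257,250), the empty cradle pocket is at (205,165), and the label is at (466,187) on the lens cap. I'll measure the label and pocket.

```bash
python3 - <<'E'
from h import *
import pickle
st,m,im=pickle.load(open("w3.pkl","rb")); g=im.max(2).astype(np.float32); s=4
def crop(x,y,w,h,f,z,amin):
    I=cv2.resize(g[y:y+h,x:x+w],None,fx=s,fy=s,interpolation=cv2.INTER_CUBIC)
    k=f(I).astype(np.uint8)
    for c in blobs(k,amin=amin):
        p=(c+.5)/s-.5+[x,y]; print(rect(m,p,z), p.min(0),p.max(0))
print("label")
for t in(120,150): crop(438,162,52,50,lambda i:cv2.morphologyEx((i>t).astype(np.uint8),cv2.MORPH_CLOSE,np.ones((13,13))),.129,1500)
print("pocket"); print(g[132:204:4,168:242:4].astype(int))
for t in(80,):crop(160,122,72,90,lambda i:i<t,.012,1500)
# predicted pocket corners
a=np.radians(55);X=np.array([np.sin(a),-np.cos(a)]);Y=np.array([np.cos(a),np.sin(a)])
c=np.array([.5178,-.2622]);P=lambda sx,sy,z:[np.r_[c+i*sx*X+j*sy*Y,z] for i,j in((1,1),(1,-1),(-1,-1),(-1,1))]
print(proj(m,P(.0205,.0265,.052)).round(1).tolist());print(proj(m,P(.0205,.0265,.012)).round(1).tolist())
v=im[126:206,164:244];cv2.imwrite("pics/pocket.png",cv2.resize(v,(640,600)[:1]*2 if 0 else (600,600),interpolation=cv2.INTER_CUBIC)[:,:,::-1])
E
```

```text
label
[706.6  -5.   51.   29.  -80.3] [439.625 164.875] [489.375 209.125]
[680.2  -9.7  23.    8.5 -76.7] [441.375 161.625] [460.625 179.875]
[706.4  -4.9  50.8  28.3 -80.9] [439.875 165.125] [489.375 208.875]
[680.4 -10.   21.7   6.8 -80.2] [441.875 163.625] [460.375 179.375]
pocket
[[164 163 165 163 146 142 138 136 135 129 131 133 134 136 131 133  75  88
   78]
 [163 133  50  53  50  45  49  48  55  57  62  65  67  69  71  72  25  73
   80]
 [163 130  71  74  68  64  65  68  66  66  61  67  70  69  71  61  29  74
   78]
 [164 158  69  64  30  30  27  26  27  26  27  24  27  28  25  29  26  73
   77]
 [162 108  57  51  31  33  35  31  32  38  38  34  37  34  24  28  24  64
   87]
 [170  35  35  31  29  30  33  31  33  32  31  30  33  32  27  25  71  83
  135]
 [166  34  35  29  23  33  61  60  61  62  66  67  65  30  22  26  68  68
  134]
 [165  38  38  36  17  27  66  64  66  71  66  69  68  32  36  26  66  63
  136]
 [164  49  36  33  13  27  70  65  66  72  75  74  73  32  34  34  64  59
  147]
 [166  69  38  33  15  23  70  71  71  73  73  72  74  30  37  36  57  66
  153]
 [163  98  38  34  15  24  69  71  71  72  71  73  73  35  36  31  55  44
  152]
 [164 118  35  38  17  20  31  38  35  34  31  30  23  36  39  32  66  37
  154]
 [163 158  35  34  19  17  19  17  18  16  24  18  19  37  39  36  75  31
  162]
 [163 161  36  37  33  34  35  33  33  35  37  37  37  36  38  74  57  33
  102]
 [163 167  35  36  35  34  32  35  38  38  43  34  35  36  38  38  67  68
   65]
 [163 164  71  43  40  42  45  42  35  38  42  47  48  51  38  65  67  69
   69]
 [163 164 168  61  68  59  62  61 135 144 141  62  68  70  32  67  67  71
   69]
 [167 164 165 131 133  57  50  52  52  54  55  62  61  59  74  87  94  87
   93]]
[ 521.1 -271.3  107.6   95.5  -34.3] [170.125 132.625] [231.375 200.875]
[[219.7, 182.3], [182.8, 182.3], [180.6, 153.7], [218.6, 153.7]]
[[223.0, 176.0], [189.4, 176.0], [187.5, 149.9], [222.1, 149.9]]
```

View pics/pocket.png

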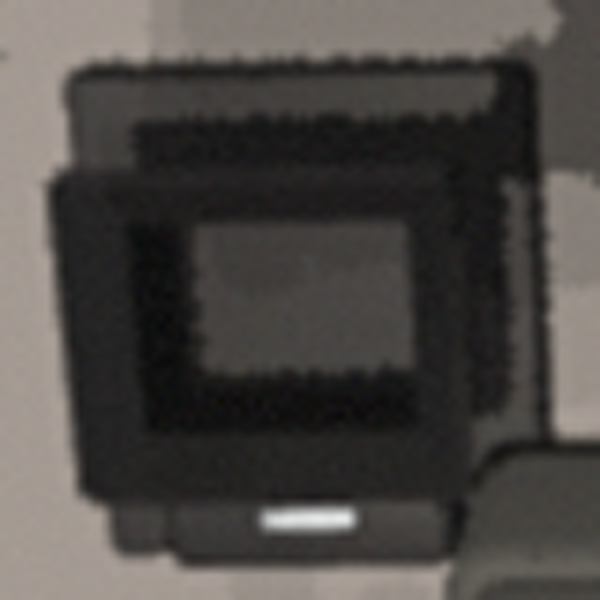

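Label centre is (0.7058, -0.005) with its length at 99.4°, and both cameras agree. Returning to the recorded seated TCP (0.5173, -0.2604, 0.0975) puts the scanner back in its pocket. Next, the scan pose.

```bash
cat > plan.py <<'E'
from h import *
from scipy.spatial.transform import Rotation as Ro
import sys
L=np.array([.7058,-.005,.129]); th=np.radians(99.4); sl=np.radians(35)
ly=np.array([np.cos(th),np.sin(th),0]); u=np.array([-np.sin(th),np.cos(th),0])
a=np.cos(sl)*np.array([0,0,1])+np.sin(sl)*u
T=np.c_[np.cross(ly,-a),ly,-a]; p=L+.1655*a+.001*T[:,0]
st=readout.read_state(); R=st["ee_rot"]
V=np.c_[u,ly,[0,0,-1]]
print("T",T.round(3).tolist(),"p",p.round(4))
print("shift units",((p-st["ee_pos"])/.04).round(2),"rot units direct",(Ro.from_matrix(T@R.T).as_rotvec()/.08).round(2))
print("yaw only",(Ro.from_matrix(V@R.T).as_rotvec()/.08).round(2),"then tilt",(Ro.from_matrix(T@V.T).as_rotvec()/.08).round(2))
# beam check with actual pose
b=R[:,2]; n=st["ee_pos"]+.0855*b-.001*R[:,0]
if b[2]<0:
  h=n+b*((.129-n[2])/b[2]); d=h-L
  print("nose",n.round(4),"dist",np.linalg.norm(h-n).round(4),"miss along y,x",(d@ly).round(4),(d@u).round(4),"slant",np.degrees(np.arccos(-b[2])).round(1),"line err",np.degrees(np.arcsin(np.clip(R[:,1]@u,-1,1))).round(2))
E
python3 plan.py
```

```text
T [[-0.808, -0.163, 0.566], [-0.134, 0.987, 0.094], [-0.574, 0.0, -0.819]] p [ 0.6113 -0.0206  0.264 ]
shift units [ 1.27  4.39 -0.61] rot units direct [-1.74 -7.65  9.41]
yaw only [ 0.   -0.02  9.72] then tilt [ 1.25 -7.53  0.  ]
nose [ 0.5613 -0.1967  0.2028] dist 0.0738 miss along y,x -0.1655 0.174 slant 0.1 line err -44.54
```

>>> {"name": "play_rows", "arguments": {"motion": [{"dx": 0.13,"dy": 0.44,"dz": 0,"wx": 0,"wy": 0,"wz": 0.97,"claw": 1},{"dx": 0.13,"dy": 0.44,"dz": 0,"wx": 0,"wy": 0,"wz": 0.97,"claw": 1},{"dx": 0.13,"dy": 0.44,"dz": 0,"wx": 0,"wy": 0,"wz": 0.97,"claw": 1},{"dx": 0.13,"dy": 0.44,"dz": 0,"wx": 0,"wy": 0,"wz": 0.97,"claw": 1},{"dx": 0.13,"dy": 0.44,"dz": 0,"wx": 0,"wy": 0,"wz": 0.97,"claw": 1}], "force": 60}}

```text
time: 5.45
ee_pos: [0.5865, -0.1088, 0.2884]
ee_rot: [[-0.975, 0.223, -0.002], [0.223, 0.975, 0.0], [0.002, -0.0, -1.0]]
contact_force: [-1.1, -0.2, -1.3]
opening: 0.0336
gripper_force: 68.7
```

>>> {"name": "play_rows", "arguments": {"motion": [{"dx": 0.13,"dy": 0.44,"dz": 0,"wx": 0,"wy": 0,"wz": 0.97,"claw": 1},{"dx": 0.13,"dy": 0.44,"dz": 0,"wx": 0,"wy": 0,"wz": 0.97,"claw": 1},{"dx": 0.13,"dy": 0.44,"dz": 0,"wx": 0,"wy": 0,"wz": 0.97,"claw": 1},{"dx": 0.13,"dy": 0.44,"dz": 0,"wx": 0,"wy": 0,"wz": 0.97,"claw": 1},{"dx": 0.13,"dy": 0.44,"dz": 0,"wx": 0,"wy": 0,"wz": 0.97,"claw": 1}], "force": 60}}

```text
time: 5.95
ee_pos: [0.6127, -0.0209, 0.2884]
ee_rot: [[-0.987, -0.163, -0.002], [-0.163, 0.987, 0.0], [0.002, 0.0, -1.0]]
contact_force: [0.5, 0.1, -1.2]
opening: 0.0332
gripper_force: 68.7
```

>>> {"name": "play_rows", "arguments": {"motion": [{"dx": 0,"dy": 0,"dz": 0,"wx": 0.15,"wy": -0.94,"wz": 0,"claw": 1},{"dx": 0,"dy": 0,"dz": 0,"wx": 0.16,"wy": -0.94,"wz": 0,"claw": 1},{"dx": 0,"dy": 0,"dz": 0,"wx": 0.16,"wy": -0.94,"wz": 0,"claw": 1},{"dx": 0,"dy": 0,"dz": 0,"wx": 0.16,"wy": -0.94,"wz": 0,"claw": 1},{"dx": 0,"dy": 0,"dz": 0,"wx": 0.16,"wy": -0.94,"wz": 0,"claw": 1}], "force": 60}}

```text
time: 6.45
ee_pos: [0.6125, -0.0216, 0.2886]
ee_rot: [[-0.916, -0.16, 0.368], [-0.148, 0.987, 0.061], [-0.373, 0.001, -0.928]]
contact_force: [0.1, 0.4, -0.9]
opening: 0.0337
gripper_force: 68.8
```

>>> {"name": "play_rows", "arguments": {"motion": [{"dx": 0,"dy": 0,"dz": -0.1,"wx": 0.16,"wy": -0.94,"wz": 0,"claw": 1},{"dx": 0,"dy": 0,"dz": -0.1,"wx": 0.16,"wy": -0.94,"wz": 0,"claw": 1},{"dx": 0,"dy": 0,"dz": -0.1,"wx": 0.16,"wy": -0.94,"wz": 0,"claw": 1},{"dx": 0,"dy": 0,"dz": 0,"wx": 0,"wy": 0,"wz": 0,"claw": 1},{"dx": 0,"dy": 0,"dz": 0,"wx": 0,"wy": 0,"wz": 0,"claw": 1}], "force": 60}}

```text
time: 6.95
ee_pos: [0.6126, -0.0212, 0.2767]
ee_rot: [[-0.811, -0.161, 0.563], [-0.13, 0.987, 0.094], [-0.571, 0.003, -0.821]]
contact_force: [-0.6, 0.9, -1.5]
opening: 0.0332
gripper_force: 68.8
```

```bash
python3 plan.py; python3 look.py w4
```

```text
T [[-0.808, -0.163, 0.566], [-0.134, 0.987, 0.094], [-0.574, 0.0, -0.819]] p [ 0.6113 -0.0206  0.264 ]
shift units [-0.03  0.01 -0.32] rot units direct [-0.03 -0.05  0.03]
yaw only [-1.27  7.49  0.05] then tilt [ 1.25 -7.53  0.  ]
nose [ 0.6615 -0.013   0.2071] dist 0.0951 miss along y,x -0.0006 -0.0093 slant 34.8 line err -0.16
6.95 [ 0.6126 -0.0212  0.2767] yaw y 99.24 [-0.39 -0.19  1.96  0.4   0.88 -2.3 ] [ 0.473 -0.044  0.352]
```

>>> {"name": "play_rows", "arguments": {"motion": [{"dx": -0.03,"dy": 0.01,"dz": -0.32,"wx": -0.03,"wy": -0.05,"wz": 0,"claw": 1},{"dx": 0,"dy": 0,"dz": 0,"wx": 0,"wy": 0,"wz": 0,"claw": 1},{"dx": 0,"dy": 0,"dz": 0,"wx": 0,"wy": 0,"wz": 0,"claw": 1}], "force": 60}}

```text
time: 7.3
ee_pos: [0.6118, -0.0195, 0.2637]
ee_rot: [[-0.808, -0.163, 0.567], [-0.133, 0.987, 0.094], [-0.575, 0.001, -0.818]]
contact_force: [0.4, -0.4, -1.1]
opening: 0.0332
gripper_force: 68.8
```

```bash
python3 plan.py; python3 look.py w5; python3 - <<'E'
from h import *
im=imaging.snapshot("scene"); w=cv2.imread("pics/w5.png")
c=cv2.resize(im[150:300,190:350,::-1],(480,450),interpolation=cv2.INTER_CUBIC)
w=cv2.resize(w[80:384],None,fx=.62,fy=.62); o=np.zeros((450,480+w.shape[1],3),np.uint8); o[:,:480]=c; o[:w.shape[0],480:]=w
cv2.imwrite("pics/scan.png",o); print(o.shape)
E
```

```text
T [[-0.808, -0.163, 0.566], [-0.134, 0.987, 0.094], [-0.574, 0.0, -0.819]] p [ 0.6113 -0.0206  0.264 ]
shift units [-0.01 -0.03  0.01] rot units direct [-0.01  0.01  0.01]
yaw only [-1.26  7.55  0.01] then tilt [ 1.25 -7.53  0.  ]
nose [ 0.6611 -0.0114  0.1943] dist 0.0797 miss along y,x 0.001 -0.0007 slant 35.1 line err -0.04
7.3 [ 0.6118 -0.0195  0.2637] yaw y 99.36 [-0.38 -0.18  1.98  0.41  0.85 -2.32] [ 0.472 -0.043  0.339]
(450, 797, 3)
```

View pics/scan.png

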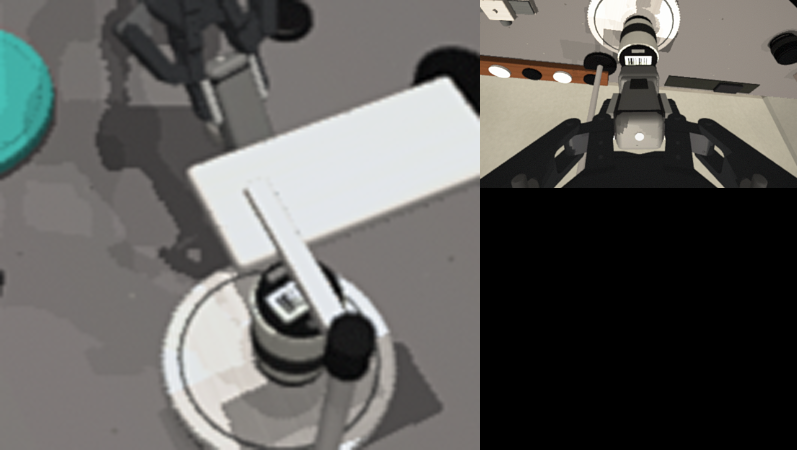

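The scanner is held straight in the fingers and points squarely at the label, which shows centred just past the nose at about (638,60) in the composite. The lens hasn't moved. I'll hold here for 1.5 s.

>>> {"name": "play_rows", "arguments": {"motion": [{"dx": 0,"dy": 0,"dz": 0,"wx": 0,"wy": 0,"wz": 0,"claw": 1},{"dx": 0,"dy": 0,"dz": 0,"wx": 0,"wy": 0,"wz": 0,"claw": 1},{"dx": 0,"dy": 0,"dz": 0,"wx": 0,"wy": 0,"wz": 0,"claw": 1},{"dx": 0,"dy": 0,"dz": 0,"wx": 0,"wy": 0,"wz": 0,"claw": 1},{"dx": 0,"dy": 0,"dz": 0,"wx": 0,"wy": 0,"wz": 0,"claw": 1}], "force": 60}}

```text
time: 7.9
ee_pos: [0.612, -0.0199, 0.2646]
ee_rot: [[-0.807, -0.162, 0.568], [-0.133, 0.987, 0.093], [-0.576, -0.0, -0.817]]
contact_force: [0.8, 1.0, -1.0]
opening: 0.0338
gripper_force: 68.8
```

>>> {"name": "play_rows", "arguments": {"motion": [{"dx": 0,"dy": 0,"dz": 0,"wx": 0,"wy": 0,"wz": 0,"claw": 1},{"dx": 0,"dy": 0,"dz": 0,"wx": 0,"wy": 0,"wz": 0,"claw": 1},{"dx": 0,"dy": 0,"dz": 0,"wx": 0,"wy": 0,"wz": 0,"claw": 1},{"dx": 0,"dy": 0,"dz": 0,"wx": 0,"wy": 0,"wz": 0,"claw": 1},{"dx": 0,"dy": 0,"dz": 0,"wx": 0,"wy": 0,"wz": 0,"claw": 1}], "force": 60}}

```text
time: 8.4
ee_pos: [0.612, -0.0198, 0.2645]
ee_rot: [[-0.807, -0.162, 0.568], [-0.133, 0.987, 0.093], [-0.576, 0.0, -0.818]]
contact_force: [0.2, -0.2, -0.8]
opening: 0.0332
gripper_force: 68.8
```

>>> {"name": "play_rows", "arguments": {"motion": [{"dx": 0,"dy": 0,"dz": 0,"wx": 0,"wy": 0,"wz": 0,"claw": 1},{"dx": 0,"dy": 0,"dz": 0,"wx": 0,"wy": 0,"wz": 0,"claw": 1},{"dx": 0,"dy": 0,"dz": 0,"wx": 0,"wy": 0,"wz": 0,"claw": 1},{"dx": 0,"dy": 0,"dz": 0,"wx": 0,"wy": 0,"wz": 0,"claw": 1},{"dx": 0,"dy": 0,"dz": 0,"wx": 0,"wy": 0,"wz": 0,"claw": 1}], "force": 60}}

```text
time: 8.9
ee_pos: [0.612, -0.0198, 0.2645]
ee_rot: [[-0.807, -0.162, 0.568], [-0.133, 0.987, 0.093], [-0.576, 0.0, -0.818]]
contact_force: [-0.6, 0.6, -1.4]
opening: 0.0334
gripper_force: 68.8
```

```bash
python3 plan.py
```

```text
T [[-0.808, -0.163, 0.566], [-0.134, 0.987, 0.094], [-0.574, 0.0, -0.819]] p [ 0.6113 -0.0206  0.264 ]
shift units [-0.02 -0.02 -0.01] rot units direct [-0.01  0.03  0.01]
yaw only [-1.25  7.57  0.01] then tilt [ 1.25 -7.53  0.  ]
nose [ 0.6614 -0.0117  0.1952] dist 0.0809 miss along y,x 0.0006 -0.0017 slant 35.2 line err -0.06
```

>>> {"name": "play_rows", "arguments": {"motion": [{"dx": 0,"dy": 0,"dz": 0.2,"wx": -0.16,"wy": 0.94,"wz": 0,"claw": 1},{"dx": 0,"dy": 0,"dz": 0.2,"wx": -0.16,"wy": 0.94,"wz": 0,"claw": 1},{"dx": 0,"dy": 0,"dz": 0.2,"wx": -0.16,"wy": 0.95,"wz": 0,"claw": 1},{"dx": 0,"dy": 0,"dz": 0,"wx": -0.16,"wy": 0.95,"wz": 0,"claw": 1},{"dx": 0,"dy": 0,"dz": 0,"wx": -0.16,"wy": 0.95,"wz": 0,"claw": 1}], "force": 60}}

```text
time: 9.4
ee_pos: [0.6124, -0.0199, 0.2894]
ee_rot: [[-0.961, -0.162, 0.224], [-0.159, 0.987, 0.034], [-0.226, -0.002, -0.974]]
contact_force: [-0.1, 0.1, -1.5]
opening: 0.0333
gripper_force: 68.8
```

>>> {"name": "play_rows", "arguments": {"motion": [{"dx": 0,"dy": 0,"dz": 0,"wx": -0.15,"wy": 0.95,"wz": 0,"claw": 1},{"dx": 0,"dy": 0,"dz": 0,"wx": -0.15,"wy": 0.95,"wz": 0,"claw": 1},{"dx": 0,"dy": 0,"dz": 0,"wx": -0.15,"wy": 0.94,"wz": 0,"claw": 1},{"dx": -0.24,"dy": -0.6,"dz": 0,"wx": 0,"wy": 0,"wz": -0.97,"claw": 1},{"dx": -0.24,"dy": -0.6,"dz": 0,"wx": 0,"wy": 0,"wz": -0.97,"claw": 1}], "force": 60}}

```text
time: 9.9
ee_pos: [0.5934, -0.0678, 0.2879]
ee_rot: [[-1.0, -0.007, -0.0], [-0.007, 1.0, 0.0], [0.0, 0.0, -1.0]]
contact_force: [-0.1, -0.6, -1.7]
opening: 0.0334
gripper_force: 68.8
```

>>> {"name": "play_rows", "arguments": {"motion": [{"dx": -0.24,"dy": -0.6,"dz": 0,"wx": 0,"wy": 0,"wz": -0.97,"claw": 1},{"dx": -0.24,"dy": -0.6,"dz": 0,"wx": 0,"wy": 0,"wz": -0.97,"claw": 1},{"dx": -0.24,"dy": -0.6,"dz": 0,"wx": 0,"wy": 0,"wz": -0.97,"claw": 1},{"dx": -0.24,"dy": -0.6,"dz": 0,"wx": 0,"wy": 0,"wz": -0.97,"claw": 1},{"dx": -0.24,"dy": -0.6,"dz": 0,"wx": 0,"wy": 0,"wz": -0.97,"claw": 1}], "force": 60}}

```text
time: 10.4
ee_pos: [0.5447, -0.1888, 0.2885]
ee_rot: [[-0.928, 0.374, 0.001], [0.374, 0.928, -0.0], [-0.001, 0.0, -1.0]]
contact_force: [0.5, 0.3, -2.0]
opening: 0.0332
gripper_force: 68.9
```

>>> {"name": "play_rows", "arguments": {"motion": [{"dx": -0.24,"dy": -0.6,"dz": 0,"wx": 0,"wy": 0,"wz": -0.97,"claw": 1},{"dx": -0.24,"dy": -0.6,"dz": 0,"wx": 0,"wy": 0,"wz": -0.97,"claw": 1},{"dx": -0.24,"dy": -0.6,"dz": 0,"wx": 0,"wy": 0,"wz": -0.97,"claw": 1},{"dx": 0,"dy": 0,"dz": -0.8,"wx": 0,"wy": 0,"wz": 0,"claw": 1},{"dx": 0,"dy": 0,"dz": -0.8,"wx": 0,"wy": 0,"wz": 0,"claw": 1}], "force": 60}}

```text
time: 10.9
ee_pos: [0.5167, -0.2614, 0.225]
ee_rot: [[-0.817, 0.576, 0.003], [0.576, 0.817, -0.002], [-0.004, -0.0, -1.0]]
contact_force: [0.5, 0.8, -2.7]
opening: 0.0332
gripper_force: 68.8
```

>>> {"name": "play_rows", "arguments": {"motion": [{"dx": 0,"dy": 0,"dz": 0,"wx": 0,"wy": 0,"wz": 0,"claw": 1},{"dx": 0,"dy": 0,"dz": 0,"wx": 0,"wy": 0,"wz": 0,"claw": 1}], "force": 60}}

```text
time: 11.1
ee_pos: [0.5161, -0.2597, 0.2247]
ee_rot: [[-0.818, 0.575, -0.001], [0.575, 0.818, 0.0], [0.001, -0.0, -1.0]]
contact_force: [0.3, -0.7, -0.2]
opening: 0.0332
gripper_force: 68.7
```

```bash
cat > ret.py <<'E'
from h import *
from scipy.spatial.transform import Rotation as Ro
a=np.radians(54.83); G=np.array([[-np.sin(a),np.cos(a),0],[np.cos(a),np.sin(a),0],[0,0,-1]])
s=readout.read_state(); print(s["time"],s["ee_pos"].round(4),"shift",((np.array([.5173,-.2604,.0975])-s["ee_pos"])/.04).round(3),"rot",(Ro.from_matrix(G@s["ee_rot"].T).as_rotvec()/.08).round(3),s["contact_force"].round(1))
E
python3 ret.py; python3 look.py w6
```

```text
11.1 [ 0.5161 -0.2597  0.2247] shift [ 0.031 -0.017 -3.18 ] rot [-0.004 -0.007 -0.018] [ 0.3 -0.7 -0.2]
11.1 [ 0.5161 -0.2597  0.2247] yaw y 54.91 [-0.68  0.17  1.6  -0.    1.38 -1.63] [ 0.456 -0.218  0.368]
```

>>> {"name": "play_rows", "arguments": {"motion": [{"dx": 0.03,"dy": -0.02,"dz": -0.6,"wx": 0,"wy": 0,"wz": -0.02,"claw": 1},{"dx": 0,"dy": 0,"dz": -0.6,"wx": 0,"wy": 0,"wz": 0,"claw": 1},{"dx": 0,"dy": 0,"dz": -0.3,"wx": 0,"wy": 0,"wz": 0,"claw": 1},{"dx": 0,"dy": 0,"dz": 0,"wx": 0,"wy": 0,"wz": 0,"claw": 1},{"dx": 0,"dy": 0,"dz": 0,"wx": 0,"wy": 0,"wz": 0,"claw": 1}], "force": 60}}

```text
time: 11.65
ee_pos: [0.5181, -0.2612, 0.1663]
ee_rot: [[-0.817, 0.576, 0.002], [0.576, 0.817, -0.002], [-0.002, -0.0, -1.0]]
contact_force: [-0.4, -0.4, -1.8]
opening: 0.0334
gripper_force: 68.8
```

```bash
python3 ret.py
```

```text
11.65 [ 0.5181 -0.2612  0.1663] shift [-0.02   0.019 -1.719] rot [0.022 0.022 0.   ] [-0.4 -0.4 -1.8]
```

>>> {"name": "play_rows", "arguments": {"motion": [{"dx": 0,"dy": 0,"dz": -0.16,"wx": 0,"wy": 0,"wz": 0,"claw": 1},{"dx": 0,"dy": 0,"dz": -0.16,"wx": 0,"wy": 0,"wz": 0,"claw": 1},{"dx": 0,"dy": 0,"dz": -0.16,"wx": 0,"wy": 0,"wz": 0,"claw": 1},{"dx": 0,"dy": 0,"dz": -0.16,"wx": 0,"wy": 0,"wz": 0,"claw": 1}], "force": 60}}

```text
time: 12.05
ee_pos: [0.5171, -0.2606, 0.1383]
ee_rot: [[-0.817, 0.576, -0.0], [0.576, 0.817, -0.0], [0.0, -0.0, -1.0]]
contact_force: [0.3, 0.2, -1.6]
opening: 0.0331
gripper_force: 68.9
```

>>> {"name": "play_rows", "arguments": {"motion": [{"dx": 0,"dy": 0,"dz": -0.16,"wx": 0,"wy": 0,"wz": 0,"claw": 1},{"dx": 0,"dy": 0,"dz": -0.16,"wx": 0,"wy": 0,"wz": 0,"claw": 1},{"dx": 0,"dy": 0,"dz": -0.16,"wx": 0,"wy": 0,"wz": 0,"claw": 1},{"dx": 0,"dy": 0,"dz": -0.16,"wx": 0,"wy": 0,"wz": 0,"claw": 1},{"dx": 0,"dy": 0,"dz": -0.1,"wx": 0,"wy": 0,"wz": 0,"claw": 1}], "force": 60}}

```text
time: 12.55
ee_pos: [0.5169, -0.2604, 0.1084]
ee_rot: [[-0.817, 0.576, -0.001], [0.576, 0.817, 0.0], [0.001, -0.0, -1.0]]
contact_force: [-0.4, -0.1, -2.1]
opening: 0.0333
gripper_force: 68.9
```

Still free. The last 11 mm go in small steps until I feel contact.

>>> {"name": "play_rows", "arguments": {"motion": [{"dx": 0,"dy": 0,"dz": -0.06,"wx": 0,"wy": 0,"wz": 0,"claw": 1},{"dx": 0,"dy": 0,"dz": -0.06,"wx": 0,"wy": 0,"wz": 0,"claw": 1},{"dx": 0,"dy": 0,"dz": -0.05,"wx": 0,"wy": 0,"wz": 0,"claw": 1}], "force": 60}}

```text
time: 12.85
ee_pos: [0.5173, -0.2608, 0.1025]
ee_rot: [[-0.817, 0.576, 0.0], [0.576, 0.817, -0.0], [-0.0, -0.0, -1.0]]
contact_force: [0.4, 0.3, -1.2]
opening: 0.0334
gripper_force: 68.9
```

>>> {"name": "play_rows", "arguments": {"motion": [{"dx": 0,"dy": 0,"dz": 0,"wx": 0,"wy": 0,"wz": 0,"claw": 1},{"dx": 0,"dy": 0,"dz": -0.03,"wx": 0,"wy": 0,"wz": 0,"claw": 1}], "force": 60}}

```text
time: 13.05
ee_pos: [0.5174, -0.2608, 0.1016]
ee_rot: [[-0.817, 0.576, 0.0], [0.576, 0.817, -0.001], [-0.001, -0.0, -1.0]]
contact_force: [-0.0, 0.7, -1.6]
opening: 0.0333
gripper_force: 68.9
```

>>> {"name": "play_rows", "arguments": {"motion": [{"dx": 0,"dy": 0,"dz": -0.03,"wx": 0,"wy": 0,"wz": 0,"claw": 1},{"dx": 0,"dy": 0,"dz": -0.03,"wx": 0,"wy": 0,"wz": 0,"claw": 1},{"dx": 0,"dy": 0,"dz": 0,"wx": 0,"wy": 0,"wz": 0,"claw": 1}], "force": 60}}

```text
time: 13.35
ee_pos: [0.5171, -0.2605, 0.0987]
ee_rot: [[-0.817, 0.576, -0.001], [0.576, 0.817, 0.0], [0.001, -0.0, -1.0]]
contact_force: [-0.7, -0.2, -1.5]
opening: 0.0336
gripper_force: 68.9
```

>>> {"name": "play_rows", "arguments": {"motion": [{"dx": 0,"dy": 0,"dz": -0.03,"wx": 0,"wy": 0,"wz": 0,"claw": 1},{"dx": 0,"dy": 0,"dz": 0,"wx": 0,"wy": 0,"wz": 0,"claw": 1}], "force": 60}}

```text
time: 13.55
ee_pos: [0.5173, -0.2607, 0.0978]
ee_rot: [[-0.817, 0.576, -0.0], [0.576, 0.817, -0.0], [-0.0, -0.0, -1.0]]
contact_force: [0.6, -0.5, -1.4]
opening: 0.0329
gripper_force: 69.0
```

>>> {"name": "play_rows", "arguments": {"motion": [{"dx": 0,"dy": 0,"dz": -0.02,"wx": 0,"wy": 0,"wz": 0,"claw": 1},{"dx": 0,"dy": 0,"dz": 0,"wx": 0,"wy": 0,"wz": 0,"claw": 1}], "force": 60}}

```text
time: 13.75
ee_pos: [0.5174, -0.2609, 0.0976]
ee_rot: [[-0.817, 0.576, 0.0], [0.576, 0.817, -0.001], [-0.0, -0.0, -1.0]]
contact_force: [-2.1, 0.4, 3.1]
opening: 0.0334
gripper_force: 69.6
```

>>> {"name": "play_rows", "arguments": {"motion": [{"dx": 0,"dy": 0,"dz": -0.02,"wx": 0,"wy": 0,"wz": 0,"claw": 1},{"dx": 0,"dy": 0,"dz": 0,"wx": 0,"wy": 0,"wz": 0,"claw": 1}], "force": 60}}

```text
time: 13.95
ee_pos: [0.5176, -0.261, 0.0976]
ee_rot: [[-0.817, 0.576, 0.0], [0.576, 0.817, -0.001], [-0.001, -0.0, -1.0]]
contact_force: [-2.8, 1.9, 8.5]
opening: 0.0332
gripper_force: 70.2
```

Seated: 8.5 N upward at the original height, 0.0976. I'll release and back straight up.

>>> {"name": "play_rows", "arguments": {"motion": [{"dx": 0,"dy": 0,"dz": 0,"wx": 0,"wy": 0,"wz": 0,"claw": 0.3},{"dx": 0,"dy": 0,"dz": 0,"wx": 0,"wy": 0,"wz": 0,"claw": 0.1},{"dx": 0,"dy": 0,"dz": 0,"wx": 0,"wy": 0,"wz": 0,"claw": 0},{"dx": 0,"dy": 0,"dz": 0,"wx": 0,"wy": 0,"wz": 0,"claw": 0}], "force": 40}}

```text
time: 14.35
ee_pos: [0.5171, -0.2605, 0.0958]
ee_rot: [[-0.817, 0.576, -0.001], [0.576, 0.817, 0.0], [0.0, -0.0, -1.0]]
contact_force: [-0.4, 0.5, -0.3]
opening: 0.0857
gripper_force: 0.0
```

>>> {"name": "play_rows", "arguments": {"motion": [{"dx": 0,"dy": 0,"dz": 0.4,"wx": 0,"wy": 0,"wz": 0,"claw": 0},{"dx": 0,"dy": 0,"dz": 1,"wx": 0,"wy": 0,"wz": 0,"claw": 0},{"dx": 0,"dy": 0,"dz": 1,"wx": 0,"wy": 0,"wz": 0,"claw": 0},{"dx": 0,"dy": 0,"dz": 1,"wx": 0,"wy": 0,"wz": 0,"claw": 0},{"dx": 0,"dy": 0,"dz": 1,"wx": 0,"wy": 0,"wz": 0,"claw": 0}], "force": 40}}

```text
time: 14.85
ee_pos: [0.517, -0.2605, 0.2736]
ee_rot: [[-0.817, 0.576, -0.0], [0.576, 0.817, -0.0], [0.0, -0.0, -1.0]]
contact_force: [-0.1, -0.2, -0.2]
opening: 0.0854
gripper_force: 0.0
```

>>> {"name": "play_rows", "arguments": {"motion": [{"dx": -0.5,"dy": 0.5,"dz": 0.2,"wx": 0,"wy": 0,"wz": 0,"claw": 0},{"dx": 0,"dy": 0,"dz": 0,"wx": 0,"wy": 0,"wz": 0,"claw": 0},{"dx": 0,"dy": 0,"dz": 0,"wx": 0,"wy": 0,"wz": 0,"claw": 0}], "force": 40}}

```text
time: 15.15
ee_pos: [0.4971, -0.2405, 0.2798]
ee_rot: [[-0.817, 0.576, -0.0], [0.576, 0.817, -0.0], [-0.0, -0.0, -1.0]]
contact_force: [-0.5, 0.3, 0.2]
opening: 0.0857
gripper_force: 0.0
```

```bash
python3 look.py w7; python3 - <<'E'
from h import *
im=imaging.snapshot("scene"); w=cv2.imread("pics/w7.png"); s0=np.load("scene.npy")
o=np.zeros((492,800,3),np.uint8); o[:300,:400]=cv2.resize(w,(400,300)); o[:300,400:]=cv2.resize(im[:,:,::-1],(400,300))
f=lambda i:cv2.resize(i[210:282,130:226,::-1],(256,192),interpolation=cv2.INTER_CUBIC)
o[300:,:256]=f(s0);o[300:,256:512]=f(im); cv2.imwrite("pics/final.png",o)
E
```

```text
15.15 [ 0.4971 -0.2405  0.2798] yaw y 54.83 [-0.67  0.07  1.6  -0.    1.47 -1.63] [ 0.437 -0.198  0.423]
```

View pics/final.png

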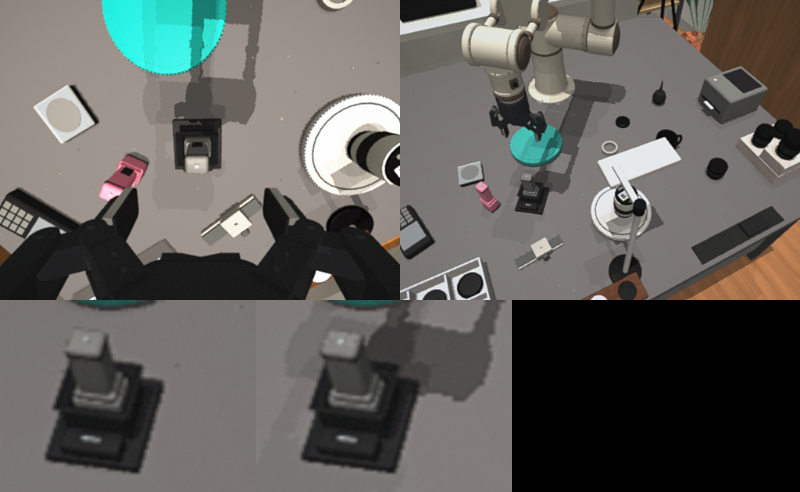

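The scanner is back in its cradle, matching the before crop at bottom left. The gripper is clear and nothing else has moved.

```bash
python3 -c "
from plant import hand_in
print(hand_in())"
```

```text
the job is handed in; nothing more can be done
None
```

I took the scanner from its cradle and held it on the label for about 1.5 s (81 mm away, 35° slant, aimed within 2 mm of the middle), then put it back in its cradle, let go and handed the job in. No read signal was available, so the read itself isn't confirmed.

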